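Rehang the amber door of a light screen

TASK

Take the amber door leaf out of its white stand and hang it on the grey light screen, standing well ajar, by lowering both of its knuckles over the two brass pintle pins together until they sit fully down; then swing it shut against the stop post and let go. Be gentle: the pins sit on eccentric bushes and stand a few millimetres off their marks, so feel for them, never force or drop the leaf on them, and leave everything else where it is.

Things in the scene. Friction and masses are not known exactly. Their poses are not given: they have to be found in the camera images.
- leaf_center (a point): centre of the door leaf: amber glazing in an aluminium frame, upright, 10 mm thick (its own x), 139 mm wide (y), 150 mm tall (z), about 0.35 kg. Grip it across its thickness, from above, at its top edge, near the middle. Its -x face is the outer one, towards the robot when shut. Two steel knuckles, one above the other, stand on its +y side edge, their axis 85.5 mm from this point
- lower_knuckle (a point): centre of the bottom mouth of the lower knuckle (an upright tube, outside 21 mm, hole 13 mm, 22 mm tall, open at both ends), 63 mm below the leaf's centre and 85.5 mm along the leaf's +y; axes as the leaf
- upper_knuckle (a point): the same for the upper knuckle, 33 mm above the leaf's centre and 85.5 mm along the leaf's +y; axes as the leaf
- leaf_free_edge (a point): middle of the leaf's free side edge (half-way up), 69.5 mm from the leaf's centre along its -y; axes as the leaf
- stand: white stand, fixed, base 110 x 130 x 12 mm; four uprights, 46 mm high, make a slot 13 mm wide along its own y, in which the leaf stands on its lower edge, 12 mm above the table; lift the leaf 40 mm or more to clear it. Origin at the centre of its underside, axes as the leaf's at the start
- lower_pin (a point): mark of the lower brass pin: centre of the shoulder on which the lower knuckle's mouth comes to rest, 40 mm above the table. The pin rises 22 mm from it, 10 mm thick, its top 3 mm chamfered down to a blunt 7.4 mm. Axes as the screen. Both pins sit on eccentric bushes and really stand 5.5 mm off their marks in plan, both the same way; which way is not measured and must be felt (a knuckle drops over its pin when centred within about 2.5 mm)
- upper_pin (a point): mark of the upper pin (same pin, same offset), straight above the lower, shoulder 136 mm above the table. The bracket below the shoulder is 10 mm thick, so the leaf must come in sideways with the knuckles' mouths 25 to 55 mm above their shoulders, then go down. Pins do not yield; the leaf must not press on the screen with more than 40 N
- screen: grey light screen, fixed. Origin at table height in the middle of the doorway; x points away from the robot through it, y along the shut door to the hinge, z up. Base plate 12 mm thick, from 35 mm before to 215 mm behind; hinge post 148 mm and stop post 160 mm high behind the shut door's plane, amber side walls to 150 mm behind them
- stop (a point): middle of the rubber pad on the stop post, 150 mm from the pins along the screen's -y, 100 mm above the table, facing -x. The shut leaf's inner face rests on it, its axes then within 0.05 rad of the screen's. The door opens towards the robot: open by an angle a, the leaf is turned by -a about z. Hung, it reaches from 28 to 178 mm above the table and swings with little friction, so it can bounce back off the stop
- bottle: white bottle with a blue cap, 64 mm wide, 170 mm tall; origin at the centre of its underside; leave alone
- objective: black microscope objective, 34 mm wide, 45 mm tall, standing on the screen's base behind the doorway; origin at the centre of its underside; leave alone
- carrier: blue open wafer carrier, 130 x 100 x 60 mm; origin at the centre of its underside; leave alone
- dish: clear round dish, 90 mm wide, 18 mm tall; origin at the centre of its underside; leave alone
- driver: screwdriver with a red handle, 170 mm long, lying; its own x axis runs to the tip; leave alone
- maskbox: black flat mask box with a grey lid, 142 x 142 x 30 mm; origin at the centre of its underside; leave alone
- tweezers: steel tweezers, 120 mm long, 6 mm thick, lying along their own x axis; origin at the centre of the underside; leave alone
There are look-alikes about, which are no part of the job. Leave any blue or green look-alike of the part that bears leaf_center alone.

How it is judged:
By the outcome, as a careful person would: the job done as asked, in the order asked, and still so for the second after the job is handed in, with the robot touching nothing.
It also fails if it takes over 72 s, if anything falls off the work surface, if the arm or the gripper's body presses on something with over 40 N, if the wrist force passes 120 N, or if a joint passes its speed limit or range.

ROBOT

A 6-joint arm with a two-finger parallel gripper is mounted at the origin on the work surface. World frame = base frame: x ahead of the robot, y to its left, z up, the work surface at z = 0. Lengths are in mm, angles in rad, forces in N, time in s.
With the tool pointing down it reaches from about 275 to 1000 mm from the base axis. Payload 8.4 kg.
Tool frame: the origin (TCP) lies midway between the tips of the shut fingers; the grasp point (between the pads) lies r.grip_point_offset behind it (r.grip_point_offset is the distance from the TCP to the grasp point, in mm); z points along the fingers, y is the direction in which the jaws open and shut (so a half turn about z gives the same grasp; the last joint's range is limited). The gripper opens to 85 mm and grips with 20 to 120 N. Pads are 22 mm wide; open, the fingers measure 114 mm over their backs; the gripper's body (76 mm by 85 mm) begins 54 mm behind the grasp point. The pads swing forward as they close: fully open they stand 13 mm farther back than shut.
Start: joints at [1.191, 0.353, 1.633, -0, 1.155, -0.002], TCP at [230.547, 580.927, 231.281] pointing down, gripper open.
Joint ranges: [-2.63, 2.63], [-0.92, 2.1], [0.06, 2.66], [-1.3, 4.44], [0, 2.69], [-3.02, 3.02]. Speed limits (rad/s): [2.22, 2.22, 2.79, 3.14, 3.14, 3.14].

INTERFACE

Orientations are given as [roll, pitch, yaw] about the fixed x, y, z axes, in that order (R = Rz(yaw) Ry(pitch) Rx(roll)).
In Python, from rig import r gives the robot as it stands.
- The arm moves only by the tool move_arm, never from a script. Its argument "targets" is one flat list of numbers, 5 for each row, row after row: the gripper's target within -1 to 1 (fully open at 1, half-way at 0, shut at -1), then the shift along the tool's x, y, z in cm, then the turn about the tool's z in degrees. In form: [gripper, tx, ty, tz, turn, gripper, tx, ty, tz, turn, ...]. A call has 1 to 10 rows; each row is the pose to reach, as a shift and turn from the pose commanded when the call began, along the tool's axes at that moment; what a row does not reach only later rows make up. A row lasts 1/10 s, in which the tool goes at most 50 mm and 8.59 degrees, less where a joint would pass 70% of its speed; a pose out of reach is approached as far as the arm can. A call with a gripper value outside its range is refused whole. The fingers move at their own pace and stop on an object; "squeeze" is the grip in N (left out, the last holds). Time passes only in rows, so rows that repeat a pose let the fingers close. It gives the time, the measured TCP pose, the force and the opening at its end, in the units of the state.
- r.sense(): the state, without advancing time (a new reading comes with each control period).
- r.grab_frame(name): name is "scene" or "side" or "wrist"; returns a dict with "img" (480x640x3 uint8, blue, green, red), "K" (3x3 intrinsics, pixels), "world_to_cam" (4x4, takes a point from world to camera coordinates). Camera axes: x right, y down, z forward; pixel columns grow to the right and rows downward; lengths in mm; the calibration is good to about 2 mm. A picture is of the moment at which its call begins. There is no depth.
- r.sign_off(): hands the job in, once; it reports no verdict.
Trained networks look in a picture, given as the dict that the camera call returned (one of the last four; its "shot" number tells which), for a name from the list of things; names that differ only in an ending like _2 or _b are one class to them, and where a whole thing is asked for, a point or a joint stands for the part that bears it (a point fixed in the world has none). Each returns a list of dicts, best first, with "conf" (0 to 1); they miss things now and then, are a little off and sometimes report something else, mostly with a low value. They report only what shows in the picture. A call takes as long as a camera call. They do not tell look-alikes from the thing itself.
- r.outline_of(picture, thing): "region" (480x640 bool, what is visible of it).
- r.mark_of(picture, thing): "position" ([x, y, z] in mm, in world coordinates, good to about 4 mm: a listed point, or the origin of a listed thing).
The state is a dict: "clock": time; "qpos": joint angles; "qvel": joint speeds; "joint_efforts": joint torques, N m; "eef_pos": TCP position; "tcp_rot": TCP orientation; "contact_force": force on the tool from outside, world axes, zero at the start; "wrist_torque": the same for the moment, N m; "opening": opening from 0.0 (shut) to 1.0 (fully open).
Only numpy, scipy, OpenCV 4.12 (cv2) and the standard library are available. Lean on these libraries where they do the work, as an engineer would, in place of code of your own. Each camera call takes 0.05 s, during which the arm holds its last target.

## Working session

There is one attempt and no reset: what is moved stays moved. The work goes in short steps, Python scripts to look and compute and a tool call to move; the robot and the scene stay as the last step left them, time stands still between calls to the robot, and variables do not carry over. Pictures are saved under pics/ and viewed, and the job is handed in when it is done.

Besides the shell and the picture viewer there is one more tool, called after ">>>" as name(argument=value, ...) on one line, values as JSON. move_arm: Moves the arm, as the interface text tells. Its arguments: {"type":"object","properties":{"targets":{"type":"array","items":{"type":"number"}},"squeeze":{"type":"number"}},"required":["targets"]}

```bash
ls; mkdir -p pics
python3 - <<'E'
from rig import r
import cv2
print(r.sense(), r.grip_point_offset)
for n in ["scene","side","wrist"]:
    f=r.grab_frame(n); cv2.imwrite(f"pics/{n}0.png",f["img"])
    print(n,f["K"].tolist(),f["world_to_cam"].round(3).tolist())
    for t in ["leaf_center","stand","screen","lower_pin","upper_pin","stop","lower_knuckle","upper_knuckle","leaf_free_edge"]:
        print(t,[(round(d["conf"],2),[round(float(x)) for x in d["position"]]) for d in r.mark_of(f,t)][:4])
E
```

```text
pics
{'clock': 0.0, 'qpos': array([ 1.19060945e+00,  3.53634848e-01,  1.63413997e+00, -1.26709615e-05,
        1.15517672e+00, -2.40238027e-03]), 'qvel': array([-0.00136325,  0.0004116 , -0.0016923 , -0.00124863, -0.00048276,
       -0.00187999]), 'joint_efforts': array([-1.61737629e-03, -6.05244255e+01, -3.42066872e+01, -2.41900416e-04,
        9.39807971e-03,  5.01442616e-05]), 'eef_pos': array([230.3691547 , 580.48833256, 230.56748196]), 'tcp_rot': array([-3.14023375e+00,  8.32068761e-06,  2.76381329e+00]), 'contact_force': array([-0.67114874,  0.7907615 , -0.18736994]), 'wrist_torque': array([-0.05404421,  0.00013319, -0.00845582]), 'opening': 0.9973018205756968} 18.700000000000003
scene [[448.0283208487227, 0.0, 319.76768017097277], [0.0, 448.0283208487227, 242.2144245872884], [0.0, 0.0, 1.0]] [[-0.692, 0.722, 0.013, 395.169], [0.503, 0.494, -0.709, -139.798], [-0.518, -0.484, -0.705, 1584.831], [0.0, 0.0, 0.0, 1.0]]
leaf_center [(0.67, [430, -582, 75]), (0.65, [504, -240, 89]), (0.48, [315, -166, 73])]
stand [(0.93, [506, -242, 1])]
screen [(0.6, [534, 69, 3])]
lower_pin [(0.56
[... 728 characters left out ...]
239, 0])]
screen [(0.57, [536, 67, 5])]
lower_pin [(0.63, [536, 148, 40])]
upper_pin [(0.94, [540, 149, 138])]
stop [(0.84, [540, -3, 99])]
lower_knuckle []
upper_knuckle [(0.95, [255, -219, 109]), (0.76, [584, -210, 124]), (0.57, [367, -634, 109])]
leaf_free_edge [(0.84, [375, -122, 73]), (0.76, [434, -264, 88]), (0.55, [484, -531, 74])]
wrist [[369.9868895555003, 0.0, 323.05951506841245], [0.0, 369.9868895555003, 241.28509896638502], [0.0, 0.0, 1.0]] [[0.369, 0.929, -0.001, -624.912], [0.898, -0.356, 0.259, -33.591], [0.241, -0.096, -0.966, 378.542], [0.0, 0.0, 0.0, 1.0]]
leaf_center []
stand []
screen []
lower_pin []
upper_pin []
stop []
lower_knuckle []
upper_knuckle []
leaf_free_edge []
```

View pics/scene0.png

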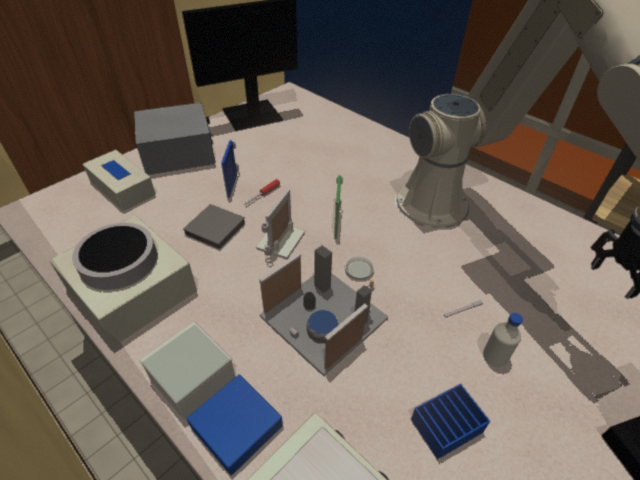

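View pics/side0.png

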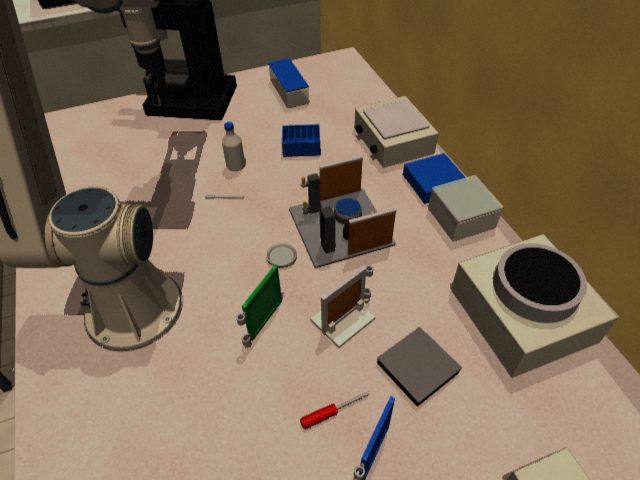

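```bash
cat > h.py <<'E'
from rig import r
import numpy as np, cv2
from scipy.optimize import least_squares
def cam(n,name=None):
    f=r.grab_frame(n)
    if name: cv2.imwrite(f"pics/{name}.png",f["img"])
    return f
def proj(f,P):
    P=np.atleast_2d(P); W=f["world_to_cam"]; c=P@W[:3,:3].T+W[:3,3]; q=c@f["K"].T
    return q[:,:2]/q[:,2:]
def tri(obs): # list of (f,pix)
    A=[]
    for f,(u,v) in obs:
        M=f["K"]@f["world_to_cam"][:3]; A+= [u*M[2]-M[0], v*M[2]-M[1]]
    A=np.array(A); return np.linalg.lstsq(A[:,:3],-A[:,3],rcond=None)[0]
def atz(f,uv,z):
    W=f["world_to_cam"]; R=W[:3,:3]; c=-R.T@W[:3,3]
    d=R.T@np.linalg.solve(f["K"],[uv[0],uv[1],1]); return c+d*(z-c[2])/d[2]
def st():
    s=r.sense(); e=s["tcp_rot"]; y=e[2]
    phi=np.degrees(np.arctan2(-np.cos(y),np.sin(y)))
    print("t",round(s["clock"],2),"tcp",s["eef_pos"].round(1),"phi",phi.round(2),"rp",e[:2].round(4),"F",s["contact_force"].round(1),"M",s["wrist_torque"].round(2),"open",round(s["opening"],3))
    return s["eef_pos"],phi
def rel(target,phit=None):
    p,phi=st(); a=np.radians(phi); d=np.array(target)-p
    x=np.array([-np.sin(a),np.cos(a),0]);y=np.array([np.cos(a),np.sin(a),0])
    t=0 if phit is None else (phi-phit+180)%360-180
    print("tx,ty,tz cm",(np.array([d@x,d@y,-d[2]])/10).round(2),"turn",round(t,2))
def marks(f,things):
    for t in things:
        print(t,[(round(d["conf"],2),[round(float(x),1) for x in d["position"]]) for d in r.mark_of(f,t)][:4])
E
python3 - <<'E'
from h import *
a=cv2.imread("pics/side0.png")[250:360,220:420];b=cv2.imread("pics/scene0.png")[160:300,200:400]
cv2.imwrite("pics/idcrop.png",np.vstack([cv2.resize(a,(800,440)[:2] if 0 else (600,330)),cv2.resize(b,(600,270*1))[:270]]))
W=np.array(r.grab_frame("wrist")["world_to_cam"]);c=-W[:3,:3].T@W[:3,3]
p,phi=st();print("wristcam",c)
f=cam("scene");marks(f,["dish","bottle","objective","carrier","driver","maskbox","tweezers"])
rel([470,-230,330],-69.5)
E
```

```text
t 1.55 tcp [230.5 580.9 231.3] phi 68.35 rp [ 3.1416 -0.    ] F [ 0.6  0.2 -0.3] M [-0.01 -0.01 -0.02] open 1.002
wristcam [169.65386132 605.2620724  373.90743997]
dish [(0.63, [419.5, 16.9, 1.3]), (0.29, [627.4, 9.9, 16.2])]
bottle [(0.91, [407.5, 464.2, 2.3]), (0.37, [617.7, -429.0, -1.7])]
objective [(0.44, [625.2, 9.3, 11.4])]
carrier [(0.95, [647.2, 472.0, -0.6]), (0.35, [421.2, 16.1, -0.6])]
driver [(0.59, [396.1, -460.1, 4.3]), (0.59, [420.3, 16.7, -0.6])]
maskbox [(0.86, [620.1, -429.6, 0.7])]
tweezers [(0.58, [332.2, 324.4, 1.1])]
t 1.95 tcp [230.5 580.9 231.3] phi 68.35 rp [-3.1416 -0.    ] F [-0.3 -0.1  0.5] M [0.04 0.04 0.03] open 0.999
tx,ty,tz cm [-52.17 -66.54  -9.87] turn 137.85
```

View pics/idcrop.png

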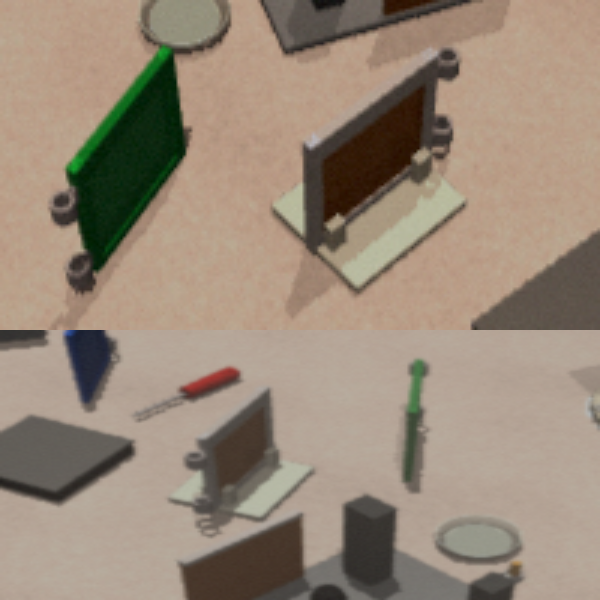

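Three leaves are visible in the scene view: blue (230,168), green (338,208) and amber with aluminium frame (280,218), which stands in the white stand. The amber one fits the description, and the crop confirms it. First I'll look at the hinge pins from above.

Run:
```python
from h import *
rel([470,120,330],-69.5)
```

```text
t 1.95 tcp [230.5 580.9 231.3] phi 68.35 rp [-3.1416 -0.    ] F [-0.3 -0.1  0.5] M [0.04 0.04 0.03] open 0.999
tx,ty,tz cm [-39.26 -34.01  -9.87] turn 137.85
```

>>> move_arm(targets=[1,-6,-6,-9.9,40,1,-39.3,-34,-9.9,137.8,1,-39.3,-34,-9.9,137.8,1,-39.3,-34,-9.9,137.8,1,-39.3,-34,-9.9,137.8,1,-39.3,-34,-9.9,137.8,1,-39.3,-34,-9.9,137.8,1,-39.3,-34,-9.9,137.8,1,-39.3,-34,-9.9,137.8,1,-39.3,-34,-9.9,137.8])

```text
clock: 2.95
eef_pos: [452.0, 154.1, 325.8]
tcp_rot: [3.141, -0.001, 1.258]
contact_force: [1.4, 1.1, 0.9]
opening: 1.001
```

Run:
```python
from h import *
rel([470,120,330],-69.5)
```

```text
t 2.95 tcp [452.  154.1 325.8] phi -17.94 rp [ 3.1409e+00 -6.0000e-04] F [1.4 1.1 0.9] M [ 0.05 -0.02 -0.03] open 1.001
tx,ty,tz cm [-2.69  2.76 -0.42] turn 51.56
```

>>> move_arm(targets=[1,0,0,0,48,1,0,0,0,48,1,0,0,0,48,1,0,0,0,48,1,0,0,0,48,1,0,0,0,48,1,0,0,0,48])

```text
clock: 3.65
eef_pos: [451.4, 155.9, 325.2]
tcp_rot: [-3.142, -0.0, 0.425]
contact_force: [0.3, -0.2, -0.7]
opening: 1.004
```

Run:
```python
from h import *
st()
f=cam("wrist","w1")
marks(f,["lower_pin","upper_pin","stop","screen","objective"])
print(proj(f,[[539,148,40],[539,148,158],[539,148,136]]))
rel([470,-230,330],-69.5)
```

```text
t 3.65 tcp [451.4 155.9 325.2] phi -65.66 rp [-3.1416e+00 -1.0000e-04] F [ 0.3 -0.2 -0.7] M [0.   0.01 0.04] open 1.004
lower_pin [(0.88, [537.4, 153.7, 41.8])]
upper_pin [(0.76, [538.5, 150.7, 132.2])]
stop [(0.82, [541.5, -1.0, 98.9])]
screen [(0.92, [534.5, 69.8, -0.5])]
objective [(0.68, [631.1, 11.8, 10.7])]
[[362.08028656 131.65724536]
 [377.19968654 127.59342718]
 [373.55803943 128.57223532]]
t 3.95 tcp [451.4 156.  325.2] phi -65.51 rp [-3.1416 -0.    ] F [0.7 0.1 0.4] M [-0.04  0.01  0.05] open 0.996
tx,ty,tz cm [-14.31  35.9   -0.48] turn 3.99
```

View pics/w1.png

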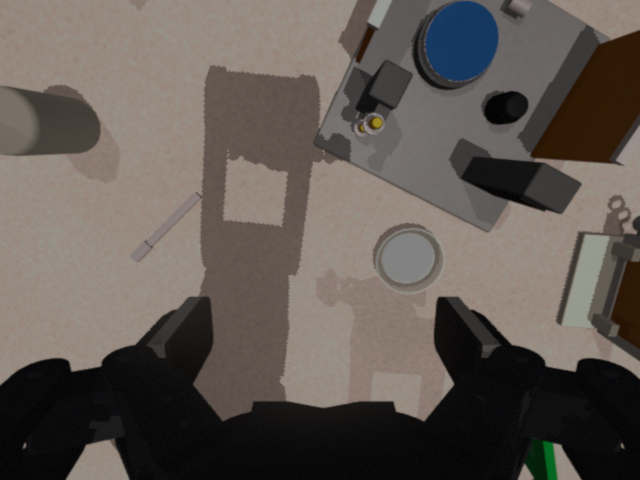

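Run:
```python
import cv2
a=cv2.imread("pics/w1.png")[60:160,320:440]
cv2.imwrite("pics/w1z.png",cv2.resize(a,(720,600),interpolation=cv2.INTER_CUBIC))
```

```text
(no output)
```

View pics/w1z.png

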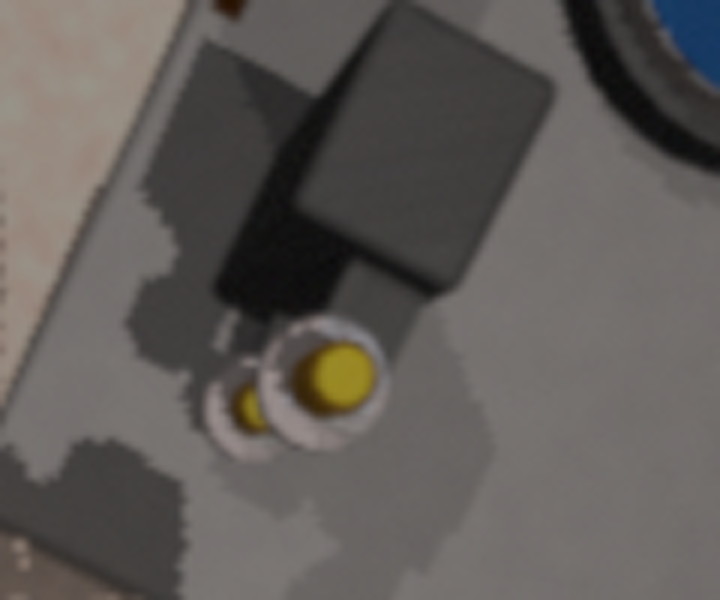

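Run:
```python
from h import *
f=cam("wrist")
print("top", atz(f,(320+344/6,60+377/6),158), "shoulder",atz(f,(320+325/6,60+383/6),136), "lowshoulder?",atz(f,(320+255/6,60+408/6),40))
# post corners z148
for c in [(400,0),(555,85),(443,295),(297,205)]: print(atz(f,(320+c[0]/6,60+c[1]/6),148))
```

```text
top [542.30227474 149.79411672 158.        ] shoulder [542.69574425 149.51701781 136.        ] lowshoulder? [542.67434156 149.53368262  40.        ]
[588.77655522 163.27262482 148.        ]
[588.09829321 139.79056448 148.        ]
[558.43052541 141.2244884  148.        ]
[560.46993757 164.40571171 148.        ]
```

Run:
```python
from h import *
rel([495,-244,270],-69.5)
```

```text
t 4.0 tcp [451.4 156.  325.2] phi -65.53 rp [3.1416e+00 1.0000e-04] F [-0.6  0.5 -0.2] M [ 0.   -0.01  0.04] open 0.996
tx,ty,tz cm [-12.6   38.21   5.52] turn 3.97
```

>>> move_arm(targets=[1,-12.6,38.2,0,4,1,-12.6,38.2,0,4,1,-12.6,38.2,0,4,1,-12.6,38.2,0,4,1,-12.6,38.2,3,4,1,-12.6,38.2,5.5,4,1,-12.6,38.2,5.5,4,1,-12.6,38.2,5.5,4,1,-12.6,38.2,5.5,4,1,-12.6,38.2,5.5,4])

```text
clock: 5.0
eef_pos: [494.2, -245.2, 269.3]
tcp_rot: [-3.14, 0.001, 0.354]
contact_force: [0.1, 0.8, 0.1]
opening: 1.002
```

Run:
```python
from h import *
st()
f=cam("wrist","w2")
marks(f,["leaf_center","upper_knuckle","lower_knuckle","leaf_free_edge","stand"])
g=cam("side"); marks(g,["upper_knuckle"])
st()
```

```text
t 5.0 tcp [ 494.2 -245.2  269.3] phi -69.71 rp [-3.1403e+00  1.1000e-03] F [0.1 0.8 0.1] M [0.02 0.   0.03] open 1.002
leaf_center []
upper_knuckle [(0.69, [584.3, -206.3, 115.1])]
lower_knuckle [(0.81, [584.7, -208.8, 22.8]), (0.58, [255.6, -221.6, 13.5])]
leaf_free_edge [(0.84, [374.1, -121.5, 73.7]), (0.69, [487.4, -535.6, 74.8])]
stand [(0.96, [504.6, -244.7, 1.7])]
upper_knuckle [(0.72, [256.2, -218.5, 106.5]), (0.7, [368.2, -635.0, 103.9]), (0.6, [583.9, -209.4, 122.9])]
t 5.4 tcp [ 494.9 -243.1  270.8] phi -69.5 rp [ 3.141e+00 -6.000e-04] F [ 0.  -0.6  0.5] M [-0.04 -0.03 -0.03] open 1.001
```

View pics/w2.png

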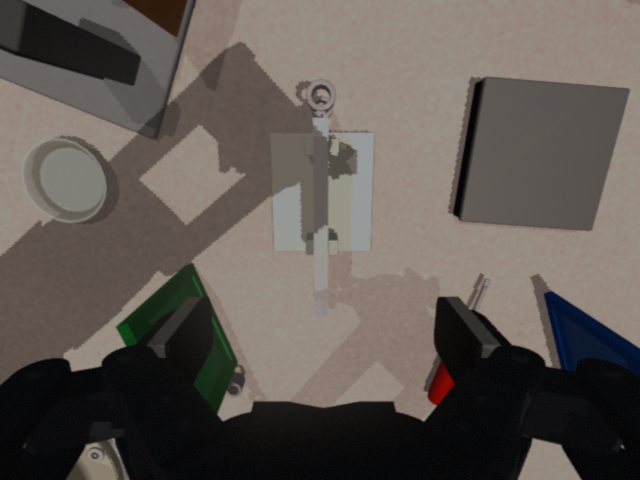

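Run:
```python
from h import *
f=cam("wrist","w3")
p,phi=st()
a=f["img"][60:330,260:380]
cv2.imwrite("pics/w3z.png",cv2.resize(cv2.rotate(a,cv2.ROTATE_90_CLOCKWISE),None,fx=2.9,fy=2.9,interpolation=cv2.INTER_CUBIC))
```

```text
t 5.45 tcp [ 494.8 -243.2  270.7] phi -69.52 rp [ 3.1411e+00 -5.0000e-04] F [ 0.2 -0.8  0.1] M [0.04 0.03 0.01] open 0.996
```

View pics/w3z.png

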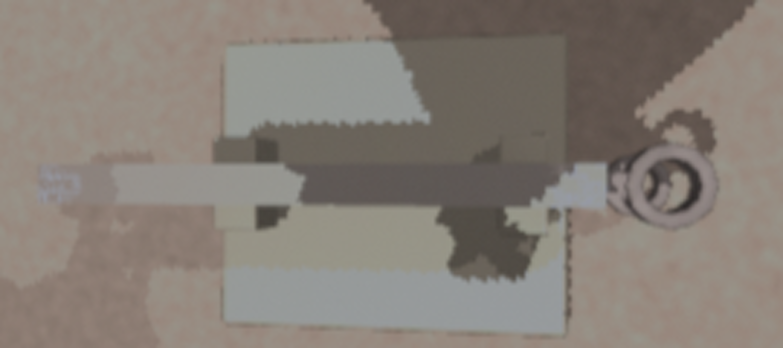

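Run:
```python
from h import *
f=cam("wrist")
a=atz(f,(323.4,316.2),162);b=atz(f,(323.4,119.7),162);k=atz(f,(323.8,97.3),142)
c=(a+b)/2;d=b-a
print(a,b,k,np.linalg.norm(d),c,np.degrees(np.arctan2(d[1],d[0])),np.linalg.norm((k-c)[:2]))
rel([c[0],c[1],161],-69.5)
```

```text
[ 438.96532836 -264.29075178  162.        ] [ 569.15701813 -215.63976664  162.        ] [ 584.05193284 -210.41347498  142.        ] 138.98487126015883 [ 504.06117324 -239.96525921  162.        ] 20.490078928508037 85.27502314262658
t 5.5 tcp [ 494.8 -243.4  270.6] phi -69.53 rp [ 3.1412e+00 -4.0000e-04] F [-0.4 -0.4  0.6] M [-0.01 -0.   -0.  ] open 1.0
tx,ty,tz cm [ 0.99  0.   10.96] turn -0.03
```

>>> move_arm(targets=[1,1,0,0,0,1,1,0,4,0,1,1,0,8,0,1,1,0,11,0,1,1,0,13,0,1,1,0,13.7,0,1,1,0,13.7,0,1,1,0,13.7,0])

```text
clock: 6.3
eef_pos: [504.9, -240.7, 134.2]
tcp_rot: [3.141, -0.001, 0.356]
contact_force: [0.6, -0.2, 0.6]
opening: 1.004
```

Run:
```python
from h import *
f=cam("wrist","w4")
rel([504.1,-240,134],-69.5)
```

```text
t 6.35 tcp [ 505.  -240.8  134.5] phi -69.59 rp [ 3.1401e+00 -1.5000e-03] F [ 0.5  0.4 -0.3] M [-0.03  0.03 -0.  ] open 1.0
tx,ty,tz cm [-0.05 -0.11  0.05] turn -0.09
```

View pics/w4.png

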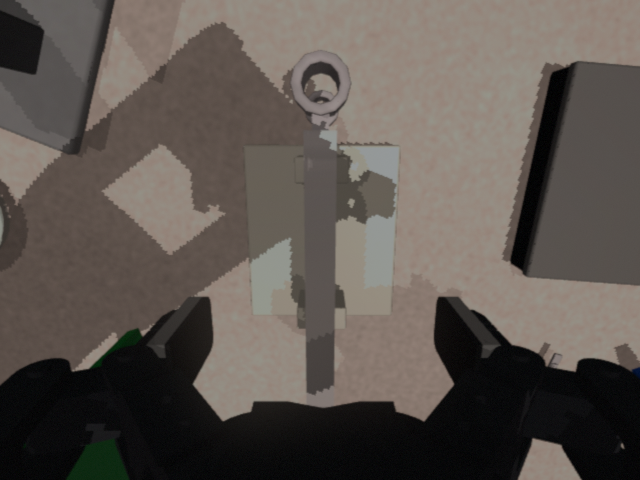

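>>> move_arm(targets=[0,0,-0.1,0,0,-1,0,-0.1,0,0,-1,0,-0.1,0,0,-1,0,-0.1,0,0,-1,0,-0.1,0,0,-1,0,-0.1,0,0,-1,0,-0.1,0,0,-1,0,-0.1,0,0,-1,0,-0.1,0,0,-1,0,-0.1,0,0], squeeze=60)

```text
clock: 7.35
eef_pos: [503.8, -239.7, 133.5]
tcp_rot: [3.141, -0.0, 0.356]
contact_force: [0.4, -0.0, 5.0]
opening: 0.105
```

>>> move_arm(targets=[-1,0,0,-0.5,0,-1,0,0,-1.5,0,-1,0,0,-3,0,-1,0,0,-5,0,-1,0,0,-8,0,-1,0,0,-12,0,-1,0,0,-15,0,-1,0,0,-16,0,-1,0,0,-16,0])

```text
clock: 8.25
eef_pos: [504.0, -239.7, 294.3]
tcp_rot: [3.14, -0.002, 0.356]
contact_force: [0.2, -0.4, -4.7]
opening: 0.102
```

Run:
```python
from h import *
st()
f=cam("wrist","w5");cam("side","s5")
p,phi=st()
```

```text
t 8.25 tcp [ 504.  -239.7  294.3] phi -69.59 rp [ 3.14e+00 -1.60e-03] F [ 0.2 -0.4 -4.7] M [-0.02  0.05  0.01] open 0.102
t 8.35 tcp [ 502.7 -239.1  291.6] phi -69.59 rp [-3.1398e+00  1.6000e-03] F [-0.3  0.3 -3.5] M [ 0.02  0.07 -0.04] open 0.102
```

View pics/w5.png

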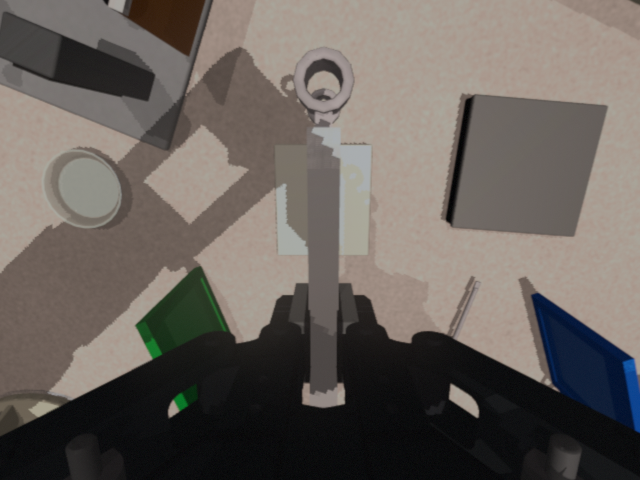

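View pics/s5.png

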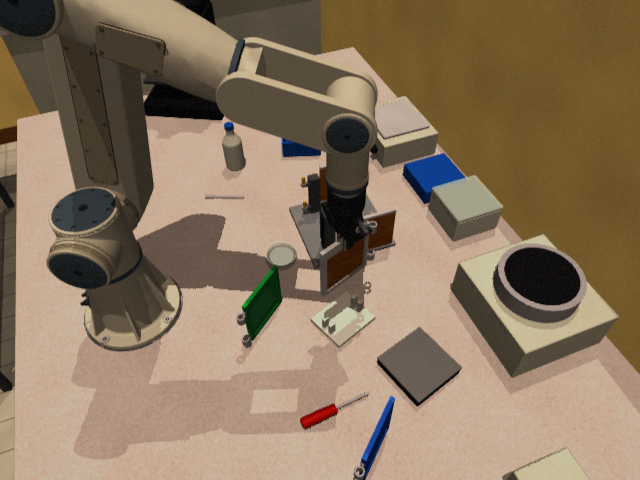

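Run:
```python
from h import *
rel([398,107,292],-60)
```

```text
t 8.35 tcp [ 502.7 -239.1  291.6] phi -69.59 rp [-3.1398e+00  1.6000e-03] F [-0.3  0.3 -3.5] M [ 0.02  0.07 -0.04] open 0.102
tx,ty,tz cm [  2.26 -36.09  -0.04] turn -9.59
```

>>> move_arm(targets=[-1,0.2,-2.5,0,0,-1,0.5,-6.5,0,-2,-1,0.9,-11,0,-4,-1,1.2,-15.5,0,-6,-1,1.5,-20,0,-8,-1,1.7,-24.5,0,-9.6,-1,2,-29,0,-9.6,-1,2.2,-33,0,-9.6,-1,2.3,-35.5,0,-9.6,-1,2.3,-36.1,0,-9.6])

```text
clock: 9.35
eef_pos: [397.3, 108.5, 291.4]
tcp_rot: [-3.14, 0.003, 0.526]
contact_force: [0.1, -0.4, -3.3]
opening: 0.106
```

>>> move_arm(targets=[-1,0,0,0,0,-1,0,0,3,0,-1,0,0,6,0,-1,0,0,8.5,0,-1,0,0,10,0,-1,0,0,10.3,0,-1,0,0,10.3,0])

```text
clock: 10.05
eef_pos: [399.2, 105.9, 189.7]
tcp_rot: [-3.141, 0.002, 0.523]
contact_force: [-0.4, -1.0, -2.9]
opening: 0.102
```

Run:
```python
from h import *
st()
f=cam("wrist","w6");
g=cam("side","s6")
p,phi=st()
cv2.imwrite("pics/w6z.png",cv2.resize(f["img"][30:230,200:440],(720,600),interpolation=cv2.INTER_CUBIC))
cv2.imwrite("pics/s6z.png",cv2.resize(g["img"][130:290,240:440],(750,600),interpolation=cv2.INTER_CUBIC))
```

```text
t 10.05 tcp [399.2 105.9 189.7] phi -60.05 rp [-3.1414e+00  1.7000e-03] F [-0.4 -1.  -2.9] M [ 0.01  0.02 -0.01] open 0.102
t 10.15 tcp [400.  106.4 190.8] phi -60.03 rp [ 3.1412e+00 -7.0000e-04] F [ 0.1 -0.2 -3.1] M [ 0.01 -0.04  0.02] open 0.105
```

View pics/w6z.png

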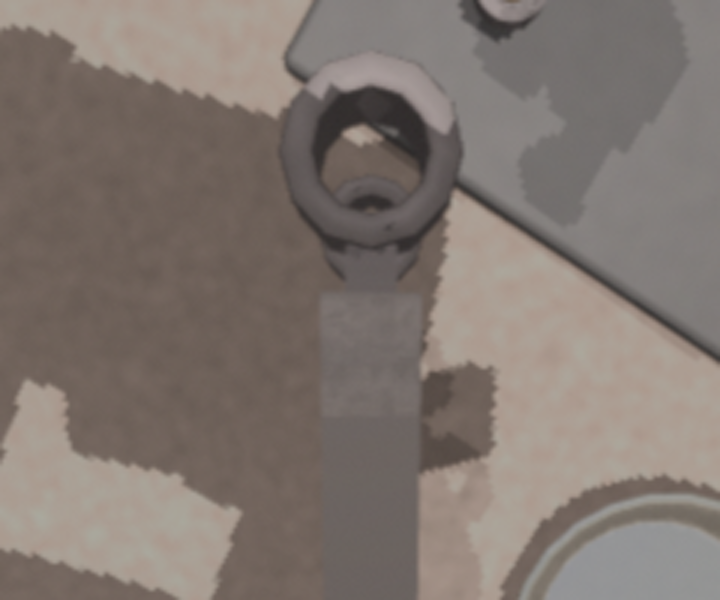

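View pics/s6z.png

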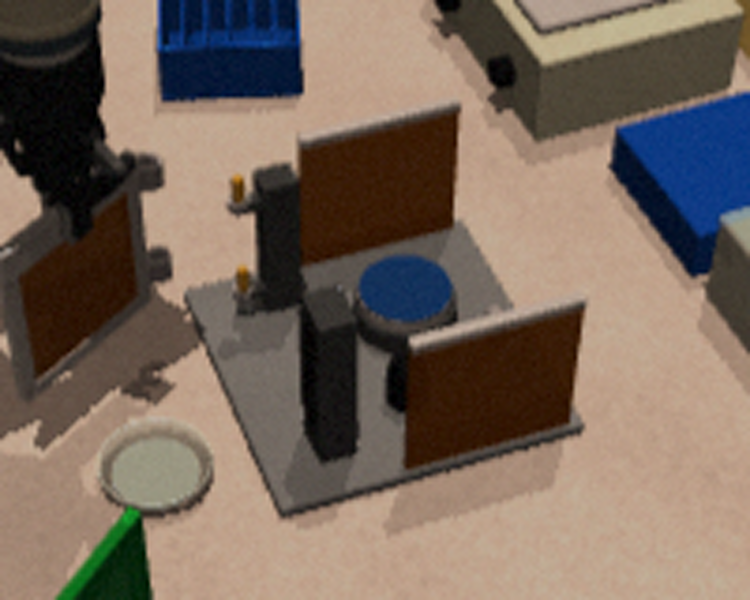

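Run:
```python
from h import *
f=cam("wrist")
p,phi=st()
zt=p[2]+8.5
k=atz(f,(323.7,79.7),zt)
print("k",k,"rel",k-p, np.hypot(*(k-p)[:2]),np.degrees(np.arctan2(*(k-p)[1::-1])))
lo=proj(f,[[k[0],k[1],zt-96],[k[0],k[1],zt-22]]); print(lo, (lo-[200,30])*3)
t=np.array([542.5,149.7])
d=t-k[:2]; print(d)
rel([p[0]+d[0],p[1]+d[1],p[2]],-60)
```

```text
t 10.2 tcp [400.1 106.6 191. ] phi -60.02 rp [ 3.1411e+00 -1.4000e-03] F [ 0.2  0.6 -3.7] M [ 0.02  0.06 -0.02] open 0.103
k [474.02335167 149.14274975 199.50296108] rel [73.96544271 42.50961735  8.5       ] 85.31092710115948 29.886959135502714
[[323.24299566 106.53014546]
 [323.54378547  88.87115684]] [[369.72898698 229.59043639]
 [370.63135642 176.61347052]]
[68.47664833  0.55725025]
t 10.2 tcp [400.1 106.6 191. ] phi -60.02 rp [ 3.1411e+00 -1.4000e-03] F [ 0.2  0.6 -3.7] M [ 0.02  0.06 -0.02] open 0.103
tx,ty,tz cm [ 5.96  3.37 -0.  ] turn -0.02
```

>>> move_arm(targets=[-1,1,0.6,0,0,-1,2.2,1.25,0,0,-1,3.5,2,0,0,-1,4.6,2.6,0,0,-1,5.4,3.05,0,0,-1,5.8,3.3,0,0,-1,5.95,3.37,0,0,-1,5.95,3.37,0,0,-1,5.95,3.37,0,0,-1,5.95,3.37,0,0])

```text
clock: 11.2
eef_pos: [467.2, 107.4, 190.2]
tcp_rot: [-3.142, 0.0, 0.524]
contact_force: [-0.5, 0.6, -3.6]
opening: 0.101
```

Run:
```python
from h import *
st()
f=cam("wrist","w7");
p,phi=st()
g=cam("side","s7"); h=cam("scene","c7")
cv2.imwrite("pics/w7z.png",cv2.resize(f["img"][40:140,264:384],(720,600),interpolation=cv2.INTER_CUBIC))
cv2.imwrite("pics/s7z.png",np.hstack([cv2.resize(g["img"][160:260,260:340],(400,500),interpolation=cv2.INTER_CUBIC),cv2.resize(h["img"][260:340,330:394],(400,500),interpolation=cv2.INTER_CUBIC)]))
st()
```

```text
t 11.2 tcp [467.2 107.4 190.2] phi -59.98 rp [-3.1415e+00  2.0000e-04] F [-0.5  0.6 -3.6] M [ 0.01 -0.02 -0.05] open 0.101
t 11.25 tcp [467.3 107.4 190.2] phi -59.98 rp [-3.1415  0.    ] F [-0.5 -0.4 -3.5] M [-0.03  0.03 -0.03] open 0.106
t 11.35 tcp [467.5 107.4 190.3] phi -59.98 rp [ 3.1416e+00 -1.0000e-04] F [ 0.2 -0.6 -3.4] M [ 0.02 -0.01 -0.  ] open 0.107
```

View pics/w7z.png

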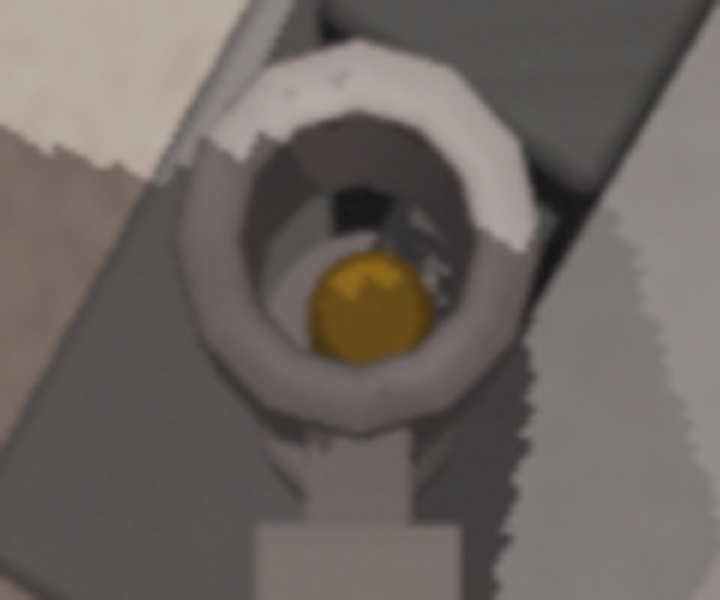

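View pics/s7z.png

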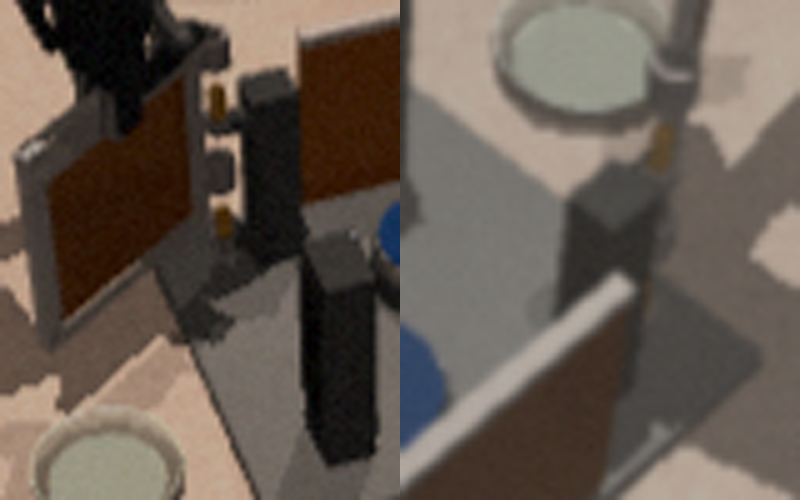

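Run:
```python
from h import *
f=cam("wrist","w8")
p,phi=st()
k=atz(f,(323.8,79.8),p[2]+8.5)
pin=atz(f,(264+370/6,40+307/6),156)
print(k,pin,pin-k)
# expected circle check: where pin would project if coaxial, and knuckle bottom mouth
for z in (158,155,136): print(z,(proj(f,[[pin[0],pin[1],z]])-[264,40])*6, (proj(f,[[k[0],k[1],z]])-[264,40])*6)
cv2.imwrite("pics/w8z.png",cv2.resize(f["img"][40:140,264:384],(720,600),interpolation=cv2.INTER_CUBIC))
d=(pin-k)[:2]
rel([p[0]+d[0],p[1]+d[1],p[2]-18],-60)
```

```text
t 11.4 tcp [467.5 107.4 190.3] phi -59.98 rp [ 3.1415e+00 -1.0000e-04] F [ 0.1  0.4 -4. ] M [-0.05  0.03 -0.05] open 0.109
[541.49141559 150.13956877 198.78351221] [543.48424198 150.19527407 156.        ] [  1.99282639   0.0557053  -42.78351221]
158 [[370.20629108 303.37873166]] [[357.30006205 328.85067055]]
155 [[369.89865333 308.7790565 ]] [[357.21773488 333.79328622]]
136 [[368.17468053 339.04196475]] [[356.75623415 361.50006577]]
t 11.4 tcp [467.5 107.4 190.3] phi -59.98 rp [ 3.1415e+00 -1.0000e-04] F [ 0.1  0.4 -4. ] M [-0.05  0.03 -0.05] open 0.109
tx,ty,tz cm [0.18 0.09 1.8 ] turn 0.02
```

View pics/w8z.png

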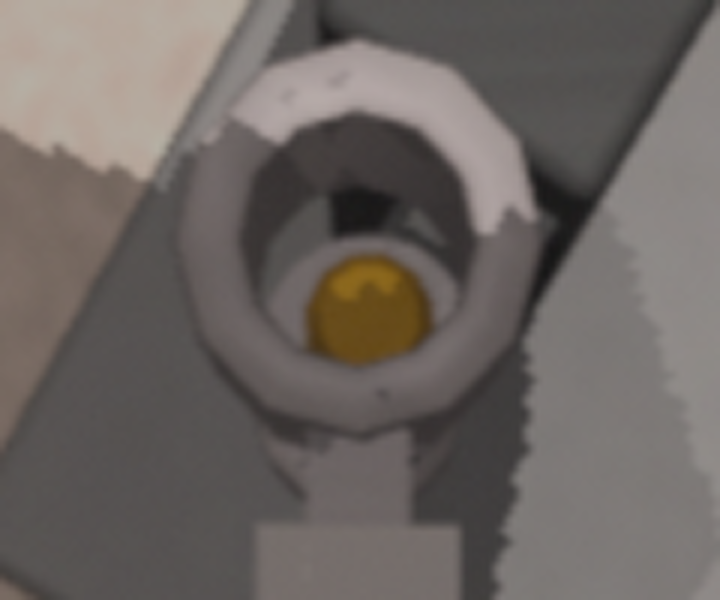

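Run:
```python
from h import *
f=cam("wrist")
p,phi=st()
k=atz(f,(323.8,79.8),p[2]+8.5)
pin=atz(f,(264+369/6,40+316/6),155.5)
print(pin-k)
d=(pin-k)[:2]
rel([p[0]+d[0],p[1]+d[1],p[2]-16],-60)
```

```text
t 11.45 tcp [467.6 107.4 190.3] phi -59.98 rp [ 3.1415e+00 -1.0000e-04] F [-0.1  0.4 -3.2] M [-0.03 -0.03  0.  ] open 0.101
[  1.46651965  -0.16804219 -43.26364381]
t 11.45 tcp [467.6 107.4 190.3] phi -59.98 rp [ 3.1415e+00 -1.0000e-04] F [-0.1  0.4 -3.2] M [-0.03 -0.03  0.  ] open 0.101
tx,ty,tz cm [0.12 0.09 1.6 ] turn 0.02
```

>>> move_arm(targets=[-1,0.12,0.09,0,0,-1,0.12,0.09,0.4,0,-1,0.12,0.09,0.8,0,-1,0.12,0.09,1.2,0,-1,0.12,0.09,1.5,0,-1,0.12,0.09,1.6,0,-1,0.12,0.09,1.6,0,-1,0.12,0.09,1.6,0,-1,0.12,0.09,1.6,0])

```text
clock: 12.35
eef_pos: [469.3, 107.2, 174.4]
tcp_rot: [3.141, -0.0, 0.524]
contact_force: [-0.1, 0.1, -4.1]
opening: 0.106
```

Run:
```python
from h import *
f=cam("wrist","w9")
p,phi=st()
k=atz(f,(323.8,79.8),p[2]+8.5)
for z in (158,155): print((proj(f,[[k[0],k[1],z]])-[264,40])*6)
print(k)
cv2.imwrite("pics/w9z.png",cv2.resize(f["img"][40:140,264:384],(720,600),interpolation=cv2.INTER_CUBIC))
```

```text
t 12.4 tcp [469.2 107.2 174.3] phi -59.99 rp [ 3.1415e+00 -2.0000e-04] F [ 1.  -0.5 -3.7] M [-0.02  0.03  0.  ] open 0.103
[[357.76555138 299.41176188]]
[[357.66282946 305.43057794]]
[543.30274977 149.96343771 182.83911089]
```

View pics/w9z.png

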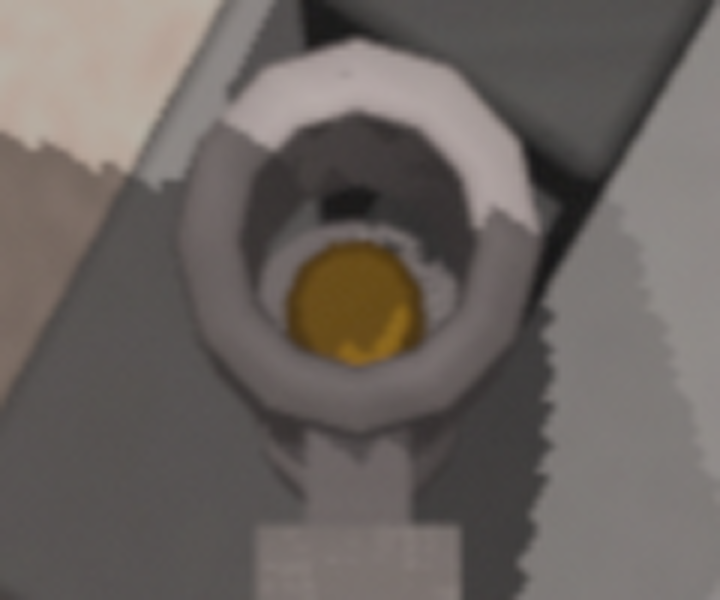

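>>> move_arm(targets=[-1,0,0,0.1,0,-1,0,0,0.2,0,-1,0,0,0.3,0,-1,0,0,0.4,0,-1,0,0,0.4,0])

```text
clock: 12.9
eef_pos: [469.0, 107.2, 170.0]
tcp_rot: [-3.142, 0.0, 0.524]
contact_force: [0.8, 0.3, -3.3]
opening: 0.102
```

Run:
```python
from h import *
st()
```

```text
t 12.9 tcp [469.  107.2 170. ] phi -59.99 rp [-3.1415e+00  3.0000e-04] F [ 0.8  0.3 -3.3] M [-0.02  0.03 -0.08] open 0.102
```

>>> move_arm(targets=[-1,0,0,0.1,0,-1,0,0,0.2,0,-1,0,0,0.3,0,-1,0,0,0.3,0])

```text
clock: 13.3
eef_pos: [469.0, 107.2, 167.0]
tcp_rot: [-3.141, 0.0, 0.524]
contact_force: [-0.4, -0.2, -3.6]
opening: 0.107
```

>>> move_arm(targets=[-1,0,0,0.1,0,-1,0,0,0.2,0,-1,0,0,0.3,0,-1,0,0,0.3,0])

```text
clock: 13.7
eef_pos: [469.0, 107.2, 164.0]
tcp_rot: [-3.142, 0.0, 0.524]
contact_force: [0.1, -0.5, -3.5]
opening: 0.103
```

Run:
```python
from h import *
st()
f=cam("wrist")
g=cam("side"); h=cam("scene")
cv2.imwrite("pics/w10z.png",cv2.resize(f["img"][40:140,264:384],(720,600),interpolation=cv2.INTER_CUBIC))
cv2.imwrite("pics/s10z.png",np.hstack([cv2.resize(g["img"][160:260,260:340],(400,500),interpolation=cv2.INTER_CUBIC),cv2.resize(h["img"][260:340,330:394],(400,500),interpolation=cv2.INTER_CUBIC)]))
st()
```

```text
t 13.7 tcp [469.  107.2 164. ] phi -59.99 rp [-3.1415e+00  3.0000e-04] F [ 0.1 -0.5 -3.5] M [-0.02  0.04  0.03] open 0.103
t 13.85 tcp [469.1 107.2 164.2] phi -59.99 rp [3.1416 0.    ] F [ 1.2 -0.3 -3.4] M [-0.01  0.06  0.04] open 0.108
```

View pics/w10z.png

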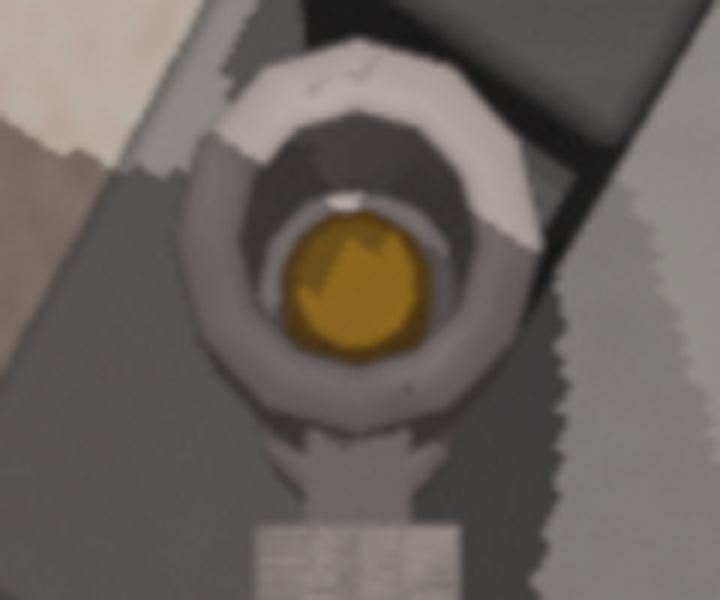

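View pics/s10z.png

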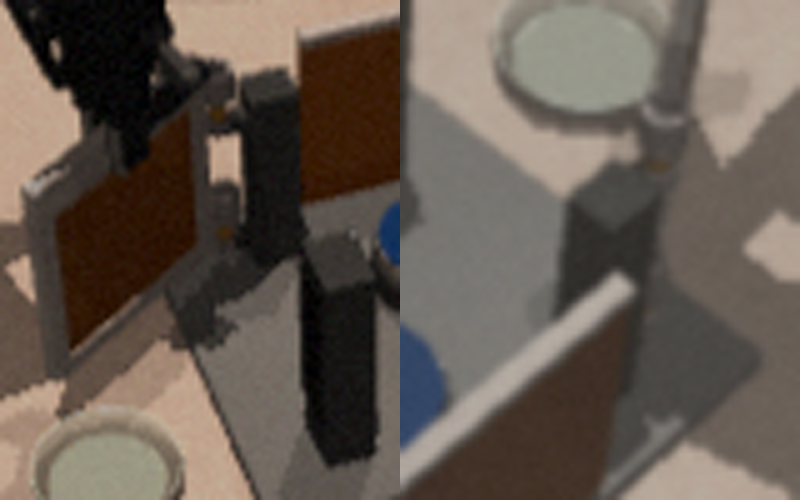

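>>> move_arm(targets=[-1,0,0,0.15,0,-1,0,0,0.3,0,-1,0,0,0.45,0,-1,0,0,0.6,0,-1,0,0,0.75,0,-1,0,0,0.9,0,-1,0,0,1.0,0,-1,0,0,1.1,0,-1,0,0,1.2,0,-1,0,0,1.2,0])

```text
clock: 14.85
eef_pos: [469.1, 107.2, 152.1]
tcp_rot: [-3.142, 0.0, 0.524]
contact_force: [-0.2, -0.3, -3.3]
opening: 0.105
```

>>> move_arm(targets=[-1,0,0,0.05,0,-1,0,0,0.1,0,-1,0,0,0.1,0,-1,0,0,0.1,0])

```text
clock: 15.25
eef_pos: [469.1, 107.2, 151.2]
tcp_rot: [-3.142, -0.0, 0.524]
contact_force: [0.3, 0.5, -2.7]
opening: 0.104
```

Run:
```python
from h import *
st()
```

```text
t 15.25 tcp [469.1 107.2 151.2] phi -59.99 rp [-3.1416 -0.    ] F [ 0.3  0.5 -2.7] M [ 0.    0.03 -0.02] open 0.104
```

>>> move_arm(targets=[-1,0,0,0.05,0,-1,0,0,0.1,0,-1,0,0,0.1,0,-1,0,0,0.1,0])

```text
clock: 15.65
eef_pos: [469.1, 107.2, 150.1]
tcp_rot: [-3.142, 0.0, 0.524]
contact_force: [0.1, 0.7, -5.0]
opening: 0.106
```

>>> move_arm(targets=[-1,0,0,0.03,0,-1,0,0,0.05,0,-1,0,0,0.05,0,-1,0,0,0.05,0])

```text
clock: 16.05
eef_pos: [469.1, 107.2, 149.6]
tcp_rot: [-3.142, 0.0, 0.524]
contact_force: [0.6, 0.3, -2.7]
opening: 0.103
```

Run:
```python
from h import *
st()
```

```text
t 16.05 tcp [469.1 107.2 149.6] phi -59.99 rp [-3.1416e+00  1.0000e-04] F [ 0.6  0.3 -2.7] M [-0.04  0.01  0.03] open 0.103
```

>>> move_arm(targets=[-1,0,0,0.03,0,-1,0,0,0.05,0,-1,0,0,0.05,0,-1,0,0,0.05,0])

```text
clock: 16.45
eef_pos: [469.1, 107.2, 149.3]
tcp_rot: [3.142, -0.0, 0.524]
contact_force: [-1.1, -1.0, -0.7]
opening: 0.106
```

>>> move_arm(targets=[-1,0,0,0.03,0,-1,0,0,0.05,0,-1,0,0,0.05,0,-1,0,0,0.05,0])

```text
clock: 16.85
eef_pos: [469.1, 107.2, 149.0]
tcp_rot: [3.142, -0.0, 0.524]
contact_force: [-3.8, -1.3, 5.9]
opening: 0.105
```

Run:
```python
import numpy as np
for t in range(-5,-61,-5):
    a=np.radians(t);print(t,(8.53*(1-np.cos(a))).round(2),(-8.53*np.sin(a)).round(2))
```

```text
-5 0.03 0.74
-10 0.13 1.48
-15 0.29 2.21
-20 0.51 2.92
-25 0.8 3.6
-30 1.14 4.26
-35 1.54 4.89
-40 2.0 5.48
-45 2.5 6.03
-50 3.05 6.53
-55 3.64 6.99
-60 4.26 7.39
```

>>> move_arm(targets=[-1,0,0,-0.02,0,-1,0,0,-0.03,0,-1,0,0,-0.03,0])

```text
clock: 17.15
eef_pos: [469.1, 107.2, 149.0]
tcp_rot: [3.142, 0.0, 0.524]
contact_force: [-2.5, -1.5, 3.2]
opening: 0.103
```

>>> move_arm(targets=[-1,0.01,0.37,0,-2.5,-1,0.03,0.74,0,-5,-1,0.07,1.11,0,-7.5,-1,0.13,1.48,0,-10,-1,0.2,1.85,0,-12.5,-1,0.29,2.21,0,-15,-1,0.39,2.57,0,-17.5,-1,0.51,2.92,0,-20,-1,0.51,2.92,0,-20])

```text
clock: 18.05
eef_pos: [488.4, 84.6, 149.0]
tcp_rot: [-3.141, -0.0, 0.873]
contact_force: [-2.4, 1.6, 2.2]
opening: 0.108
```

Run:
```python
from h import *
st()
f=cam("wrist")
cv2.imwrite("pics/w11.png",f["img"])
```

```text
t 18.05 tcp [488.4  84.6 149. ] phi -39.97 rp [-3.1413e+00 -4.0000e-04] F [-2.4  1.6  2.2] M [0.56 0.28 0.15] open 0.108
```

View pics/w11.png

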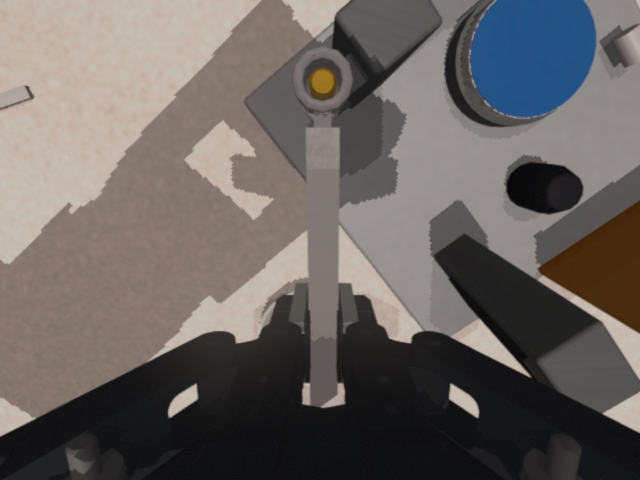

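>>> move_arm(targets=[-1,0.01,0.37,0,-2.5,-1,0.03,0.74,0,-5,-1,0.07,1.11,0,-7.5,-1,0.13,1.48,0,-10,-1,0.2,1.85,0,-12.5,-1,0.29,2.21,0,-15,-1,0.39,2.57,0,-17.5,-1,0.51,2.92,0,-20,-1,0.65,3.26,0,-22.5,-1,0.8,3.6,0,-25])

```text
clock: 19.1
eef_pos: [520.7, 67.4, 149.0]
tcp_rot: [-3.141, 0.0, 1.31]
contact_force: [-1.7, -1.1, 4.0]
opening: 0.105
```

Run:
```python
from h import *
st()
f=cam("wrist","w12"); g=cam("side")
cv2.imwrite("pics/s12z.png",cv2.resize(g["img"][140:280,240:415],(750,600),interpolation=cv2.INTER_CUBIC))
st()
```

```text
t 19.1 tcp [520.7  67.4 149. ] phi -14.96 rp [-3.1413e+00  3.0000e-04] F [-1.7 -1.1  4. ] M [0.19 0.5  0.19] open 0.105
t 19.2 tcp [520.9  67.4 148.9] phi -15.02 rp [-3.1413e+00  2.0000e-04] F [-3.5 -0.9  3.9] M [0.23 0.46 0.2 ] open 0.106
```

View pics/w12.png

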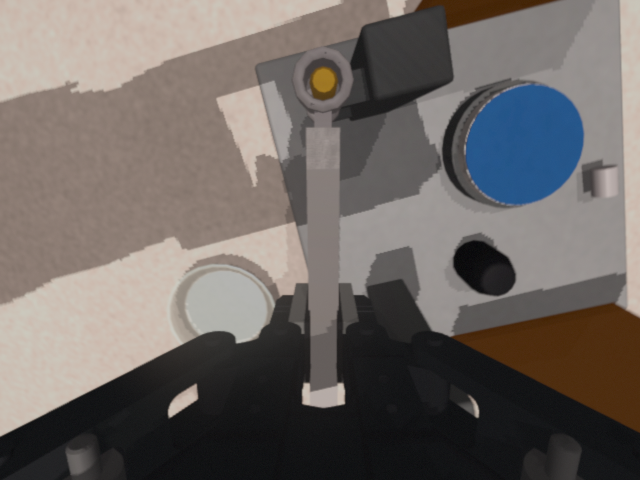

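View pics/s12z.png

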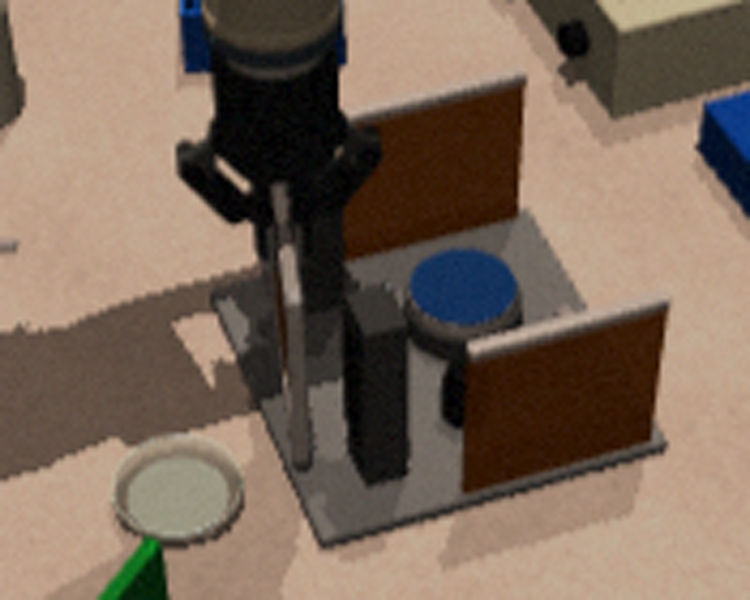

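>>> move_arm(targets=[-1,0.0,0.3,0,-2,-1,0.02,0.6,0,-4,-1,0.05,0.89,0,-6,-1,0.08,1.19,0,-8,-1,0.13,1.48,0,-10,-1,0.13,1.48,0,-10])

```text
clock: 19.8
eef_pos: [535.4, 64.9, 149.0]
tcp_rot: [-3.141, 0.0, 1.482]
contact_force: [-1.8, -1.5, 3.7]
opening: 0.101
```

>>> move_arm(targets=[-1,0.0,0.07,0,-0.5,-1,0,0.15,0,-1,-1,0,0.22,0,-1.5,-1,0.01,0.3,0,-2,-1,0.01,0.3,0,-2])

```text
clock: 20.3
eef_pos: [536.9, 64.8, 149.0]
tcp_rot: [-3.138, -0.0, 1.517]
contact_force: [-8.9, -1.4, 9.6]
opening: 0.102
```

Run:
```python
from h import *
st()
g=cam("side"); h=cam("scene")
cv2.imwrite("pics/s13z.png",np.hstack([cv2.resize(g["img"][160:260,270:350],(400,500),interpolation=cv2.INTER_CUBIC),cv2.resize(h["img"][230:330,310:390],(400,500),interpolation=cv2.INTER_CUBIC)]))
st()
```

```text
t 20.3 tcp [536.9  64.8 149. ] phi -3.08 rp [-3.1384e+00 -1.0000e-04] F [-8.9 -1.4  9.6] M [ 0.1   1.35 -0.55] open 0.102
t 20.4 tcp [536.9  64.8 149. ] phi -3.09 rp [-3.1385e+00 -1.0000e-04] F [-8.4 -1.3  8.9] M [ 0.11  1.42 -0.61] open 0.106
```

View pics/s13z.png

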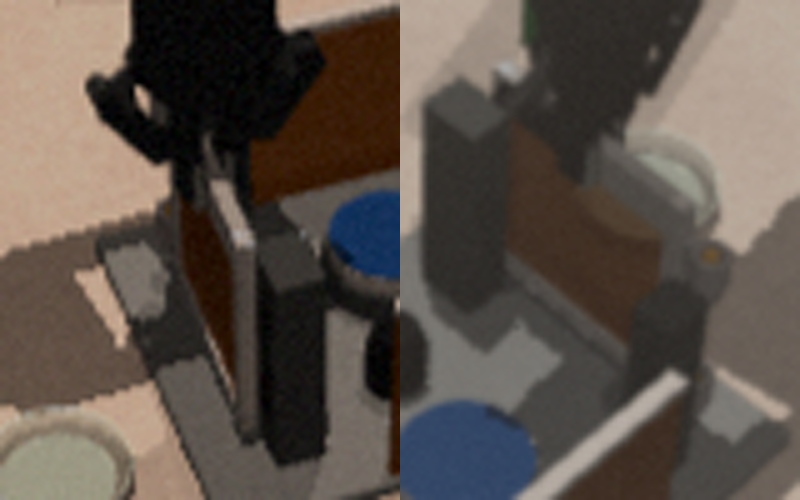

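>>> move_arm(targets=[-1,0,0,-0.03,0.1,-1,0,-0.02,-0.04,0.3,-1,0,-0.02,-0.04,0.3,-1,0,-0.02,-0.04,0.3])

```text
clock: 20.8
eef_pos: [536.9, 64.8, 149.0]
tcp_rot: [-3.139, -0.0, 1.512]
contact_force: [-6.0, -2.1, 4.1]
opening: 0.105
```

Run:
```python
from h import *
st();
f=cam("wrist","w14");marks(f,["screen","stop","upper_knuckle"])
```

```text
t 20.8 tcp [536.9  64.8 149. ] phi -3.37 rp [-3.1389 -0.    ] F [-6.  -2.1  4.1] M [ 0.17  0.97 -0.43] open 0.105
screen [(0.74, [536.3, 69.0, 1.1]), (0.73, [422.2, 24.0, 1.9])]
stop [(0.73, [541.6, -4.2, 100.9])]
upper_knuckle [(0.91, [543.0, 151.6, 133.9]), (0.26, [540.7, 150.9, 37.8])]
```

>>> move_arm(targets=[-0.77,0,0,0,0,-0.74,0,0,0,0,-0.7,0,0,0,0,-0.65,0,0,0,0,-0.6,0,0,0,0,-0.55,0,0,0,0,-0.5,0,0,0,0,-0.5,0,0,0,0], squeeze=20)

```text
clock: 21.8
eef_pos: [538.4, 64.8, 149.4]
tcp_rot: [3.141, -0.0, 1.513]
contact_force: [-0.0, -0.3, 0.2]
opening: 0.25
```

Run:
```python
from h import *
st();
f=cam("wrist","w15")
g=cam("side"); h=cam("scene")
cv2.imwrite("pics/s15z.png",np.hstack([cv2.resize(g["img"][160:260,270:350],(400,500),interpolation=cv2.INTER_CUBIC),cv2.resize(h["img"][230:330,310:390],(400,500),interpolation=cv2.INTER_CUBIC)]))
```

```text
t 21.8 tcp [538.4  64.8 149.4] phi -3.29 rp [ 3.1413 -0.    ] F [-0.  -0.3  0.2] M [-0.    0.01 -0.  ] open 0.25
```

View pics/w15.png

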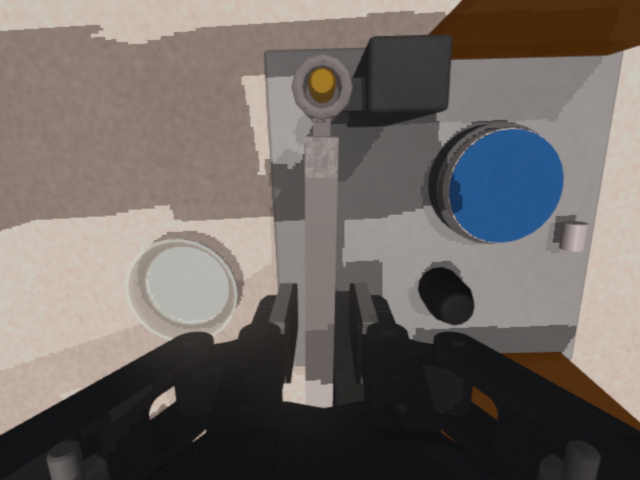

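View pics/s15z.png

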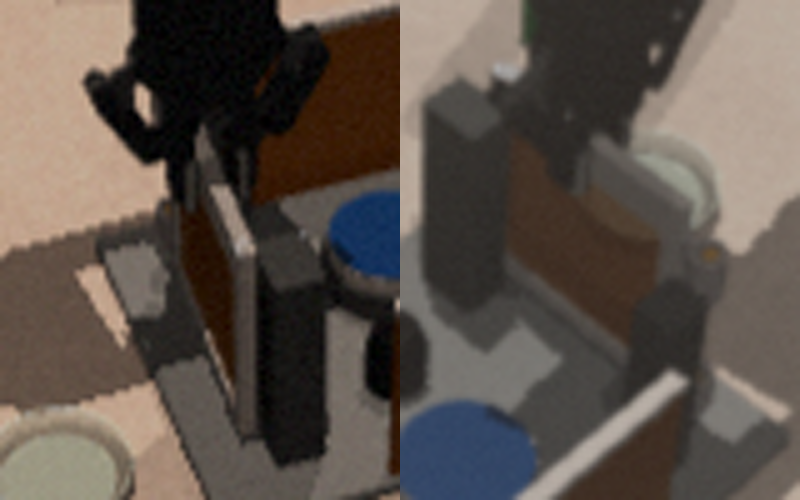

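>>> move_arm(targets=[-0.5,0,0.1,0,0,-0.5,0,0.2,0,0,-0.5,0,0.3,0,0,-0.5,0,0.4,0,0,-0.5,0,0.4,0,0])

```text
clock: 22.45
eef_pos: [542.4, 64.5, 149.4]
tcp_rot: [-3.142, 0.0, 1.513]
contact_force: [0.6, -0.1, -0.6]
opening: 0.248
```

>>> move_arm(targets=[-0.5,0,0.05,0,0,-0.5,0,0.1,0,0,-0.5,0,0.1,0,0])

```text
clock: 22.75
eef_pos: [542.7, 64.5, 149.3]
tcp_rot: [-3.14, 0.0, 1.513]
contact_force: [-3.2, 0.8, 2.6]
opening: 0.25
```

>>> move_arm(targets=[-0.5,0,-0.03,0,0,-0.5,0,-0.06,0,0,-0.5,0,-0.09,0,0,-0.5,0,-0.12,0,0,-0.5,0,-0.15,0,0,-0.5,0,-0.2,0,0,-0.5,0,-0.3,0,0,-0.5,0,-0.4,0,0,-0.5,0,-0.5,0,0,-0.5,0,-0.5,0,0])

```text
clock: 23.75
eef_pos: [538.2, 64.7, 149.4]
tcp_rot: [-3.142, -0.0, 1.513]
contact_force: [-0.8, -0.2, 0.8]
opening: 0.248
```

Run:
```python
from h import *
st();
f=cam("wrist","w16")
g=cam("side"); h=cam("scene")
cv2.imwrite("pics/s16z.png",np.hstack([cv2.resize(g["img"][160:260,270:350],(400,500),interpolation=cv2.INTER_CUBIC),cv2.resize(h["img"][230:330,310:390],(400,500),interpolation=cv2.INTER_CUBIC)]))
```

```text
t 23.75 tcp [538.2  64.7 149.4] phi -3.29 rp [-3.1416 -0.    ] F [-0.8 -0.2  0.8] M [0.05 0.02 0.03] open 0.248
```

View pics/w16.png

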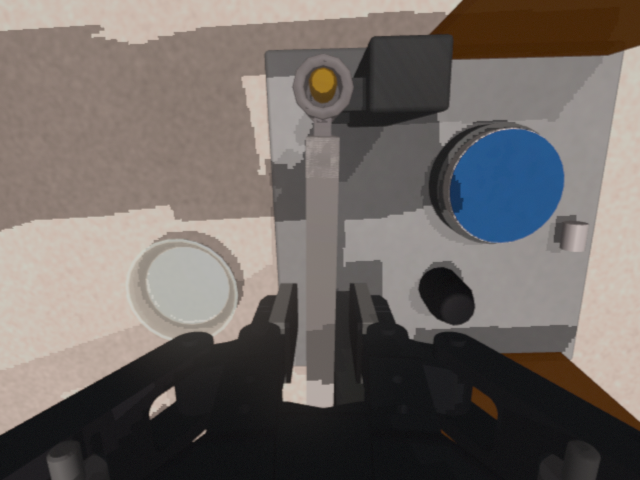

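View pics/s16z.png

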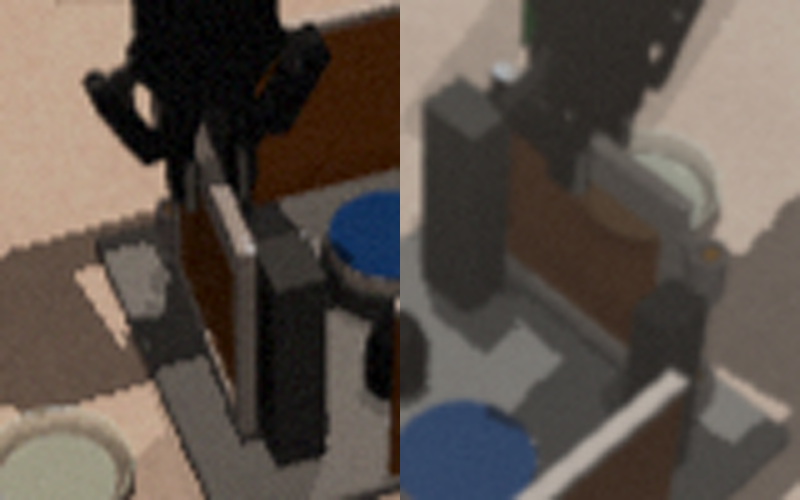

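Run:
```python
from h import *
a=[cv2.resize(cv2.imread(f"pics/{n}.png")[40:150,270:380],(390,390),interpolation=cv2.INTER_CUBIC) for n in ("w14","w16")]
cv2.imwrite("pics/cmp.png",np.hstack(a))
f=cam("wrist"); p,phi=st()
print(proj(f,[[543.3,150,158],[543.3,150,136]]))
```

```text
t 23.95 tcp [538.4  64.7 149.4] phi -3.29 rp [ 3.1415 -0.    ] F [-0.5  0.6 -0.2] M [-0.06  0.01 -0.02] open 0.248
[[323.77544003  80.7260429 ]
 [323.65404176  89.66089615]]
```

View pics/cmp.png

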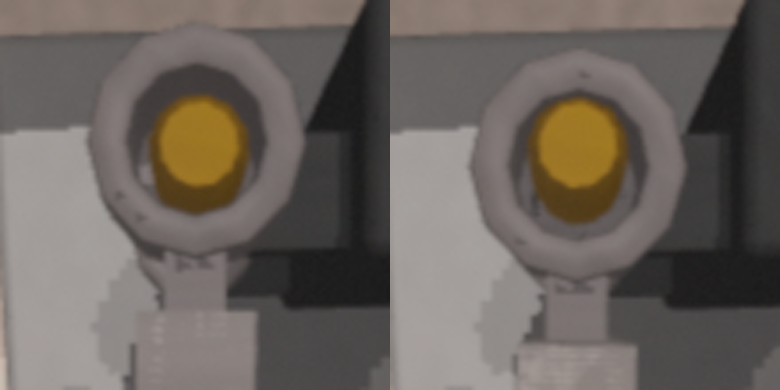

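>>> move_arm(targets=[-0.3,0,0.02,0,0,-0.3,0,0.02,0,0,-0.3,0,0.02,-0.5,0,-0.3,0,0.02,-1.5,0,-0.3,0,0.02,-3,0,-0.3,0,0.02,-5,0,-0.3,0,0.02,-8,0,-0.3,0,0.02,-11,0,-0.3,0,0.02,-12,0,-0.3,0,0.02,-12,0])

```text
clock: 24.95
eef_pos: [539.5, 64.8, 271.4]
tcp_rot: [3.138, -0.001, 1.513]
contact_force: [0.2, -0.1, 0.6]
opening: 0.347
```

Run:
```python
from h import *
cam("wrist");cam("wrist");cam("wrist")
st();
f=cam("wrist","w17")
g=cam("side"); h=cam("scene")
marks(f,["screen","stop","leaf_center","upper_knuckle","leaf_free_edge","upper_pin"])
marks(g,["screen","stop","leaf_center","upper_knuckle","lower_knuckle","leaf_free_edge"])
cv2.imwrite("pics/s17z.png",np.hstack([cv2.resize(g["img"][160:260,270:350],(400,500),interpolation=cv2.INTER_CUBIC),cv2.resize(h["img"][230:330,310:390],(400,500),interpolation=cv2.INTER_CUBIC)]))
st()
```

```text
t 25.1 tcp [537.7  64.6 268.1] phi -3.29 rp [-3.1397e+00  3.0000e-04] F [-0.  -0.3 -0.7] M [-0.04  0.01  0.04] open 0.347
screen [(0.63, [532.3, 70.0, -0.7])]
stop [(0.67, [541.0, -4.2, 100.0])]
leaf_center []
upper_knuckle [(0.79, [541.3, 149.6, 135.5])]
leaf_free_edge []
upper_pin [(0.95, [539.2, 148.3, 133.6])]
screen [(0.55, [534.3, 70.6, 5.5])]
stop [(0.75, [539.7, 150.5, 135.8]), (0.59, [541.5, -3.2, 98.8]), (0.33, [542.9, 151.2, 138.8])]
leaf_center [(0.87, [316.7, -168.5, 77.5]), (0.84, [434.1, -582.4, 75.1]), (0.57, [540.2, 61.4, 101.4])]
upper_knuckle [(0.94, [543.9, 148.1, 137.2]), (0.67, [253.7, -217.2, 106.0]), (0.67, [366.8, -633.9, 104.0])]
lower_knuckle [(0.86, [252.7, -220.9, 9.9]), (0.75, [543.3, 151.4, 38.8]), (0.63, [546.0, 152.7, 138.9])]
leaf_free_edge [(0.97, [372.2, -123.4, 71.5]), (0.96, [533.1, -6.7, 97.7]), (0.95, [483.1, -535.2, 73.5])]
t 25.85 tcp [538.5  64.7 269.4] phi -3.29 rp [3.1415 0.    ] F [-0.1 -0.8 -0.2] M [-0.02  0.02 -0.03] open 0.351
```

View pics/w17.png

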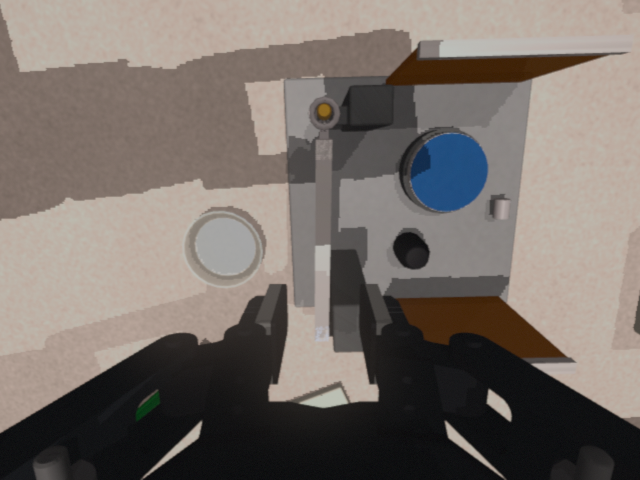

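View pics/s17z.png

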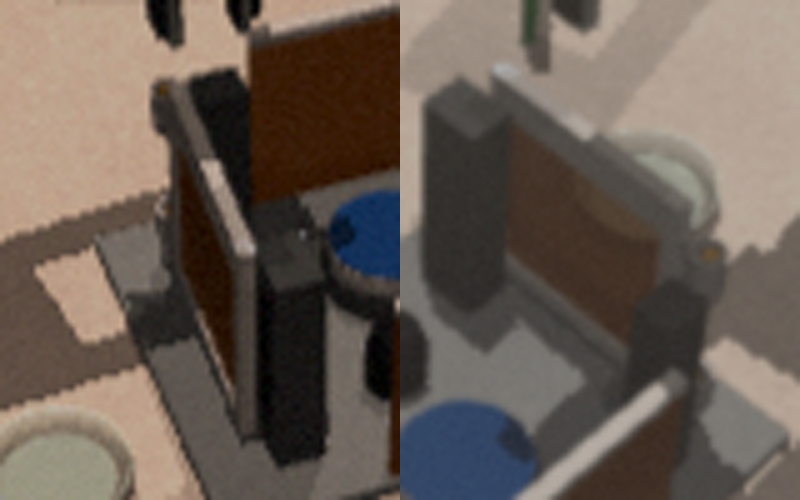

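Run:
```python
from h import *
f=cam("wrist","w18")
I=cv2.resize(f["img"][70:350,270:410],(560,1120),interpolation=cv2.INTER_CUBIC)
I=cv2.rotate(I,cv2.ROTATE_90_COUNTERCLOCKWISE)  # x'=v, y'=W-u
cv2.imwrite("pics/w18a.png",I[:, :600]); cv2.imwrite("pics/w18b.png",I[:,520:])
```

```text
(no output)
```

View pics/w18a.png

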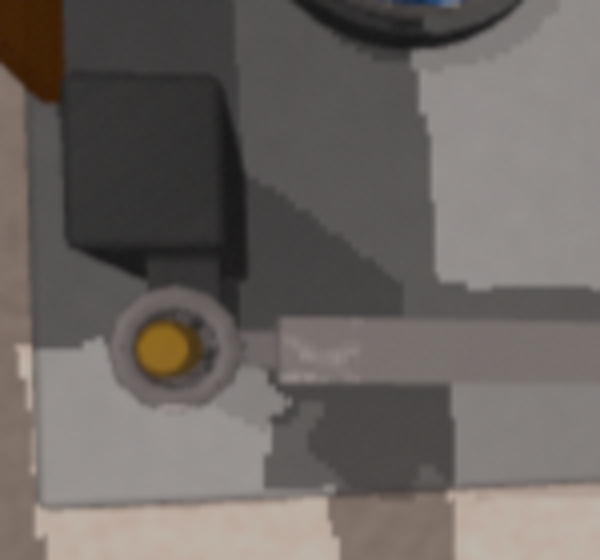

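View pics/w18b.png

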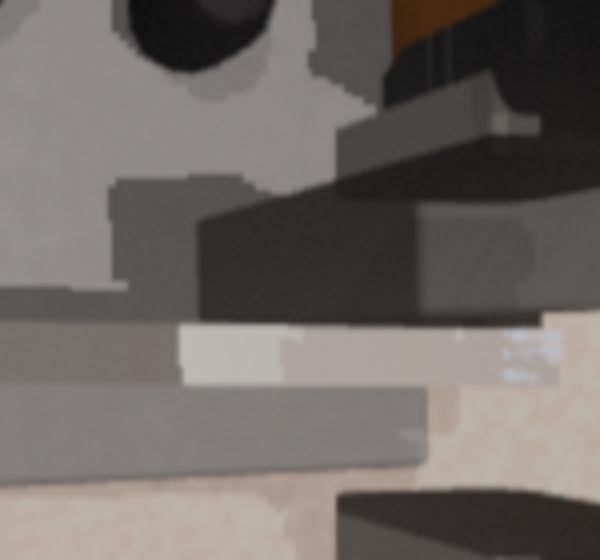

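Run:
```python
from h import *
f=cam("wrist")
g=lambda x,y,z: atz(f,(270+(559-y)/4,70+x/4),z)
def yaw(a,b): d=a-b; return np.degrees(np.arctan2(d[1],d[0]))-90
print("plate",g(43,507,12),g(945,464,12),yaw(g(43,507,12),g(945,464,12)))
for za,zb in((178,178),(178,175)):
  A=(g(280,384,za)+g(280,319,za))/2;B=(g(1070,385,zb)+g(1070,325,zb))/2
  print("leaf",A,B,yaw(A,B),np.linalg.norm(A-B))
print("ring",g(175,347,158),"pin",g(167,348,158))
```

```text
plate [505.47504923 191.62482637  12.        ] [497.08163113 -54.00389035  12.        ] -1.957101720867584
leaf [541.46882287 131.34749876 178.        ] [533.03655045  -2.52986087 178.        ] -3.6040168128176475 134.14265034178342
leaf [541.46882287 131.34749876 178.        ] [532.92092363  -4.23080919 175.        ] -3.6075915729986434 135.88062470397017
ring [543.10951265 147.85373003 158.        ] pin [543.01812492 149.09280386 158.        ]
```

Run:
```python
from h import *
f=cam("wrist")
a=cv2.imread("pics/w18.png").astype(int)[100:345,300:345]; print(np.abs(f["img"][100:345,300:345].astype(int)-a).mean())
st(); print(r.sign_off())
```

```text
0.8950869236583522
t 26.0 tcp [538.5  64.8 269.4] phi -3.29 rp [ 3.1415 -0.    ] F [-0.6 -0.5  0.5] M [-0.01 -0.04  0.  ] open 0.354
the job is handed in; nothing more can be done
None
```

The amber leaf is hung on the screen and shut against the stop post. The gripper was lifted clear before I handed in at 26.0 s, and the sign-off gave no verdict.

**What I did**
- I lifted the leaf out of the white stand and brought it in about 60° open. I centred it by looking down through the upper knuckle at the real pin, which stood about 4–5 mm off its mark.
- I lowered it in small steps. No contact showed at any reading on the way down. The knuckles met their shoulders at TCP height 149.3 mm, against 149.5 mm expected, with under 10 N of contact.
- I swung it in an arc to the stop, where the force reading reached about 13 N in all, roughly 7 N of that from the stop. I eased off, let go, pressed it once more onto the stop at about 3 N, and backed away slowly.

**Last checks**
- **Angle:** the leaf measures −3.6° and the screen's base plate −2.0°. The difference of about 0.03 rad is inside 0.05 and is what the pin offset should cause.
- **Seating:** the upper pin looks flush with the top of the upper knuckle, and the side-camera network reported both knuckle mouths within about 1 mm of their shoulder heights.
- **Steadiness:** the leaf did not move between the last two pictures.

**Disagreements**
- On release the upper knuckle shifted about 2 mm towards the stop. I take this as the leaf sagging within its hole clearance.
- After the first release the leaf looked about 0.4° more open, so I pressed it a second time. The final reading of −3.6° is about the same as that (−3.7°), so the first reading may not have been a real bounce.

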